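# Open the push-and-turn solvent bottle

## Task

Open the solvent bottle that has the wide push-and-turn safety cap: push the cap down hard and, keeping it pushed, turn it counter-clockwise until it comes up gently against its open stop (do not wrench it), then lift it straight off. Set the cap down, without dropping it, mouth down inside the black parts tray and let go; the bottle stays upright in its holder pocket and everything else stays where it is.

Things in the scene. Friction and masses are not known exactly. Their poses are not given: they have to be found in the camera images.
- bottle: Square white plastic solvent bottle, 70 x 70 x 122 mm body, shoulder to 137 mm, neck 34 mm across to 162 mm, 0.4 to 0.8 kg; the taller of the two bottles. Origin: centre of its underside, z up. Stands loose in a holder pocket (1.5 mm play each side), which keeps it from turning. Neck: three lugs 42 mm across with an end stop either way.
- cap: Its round ribbed pale cap, 52.5 mm across, 29 mm tall, 40 g. Origin: centre of its lower rim, z up to its top; closed it lies 148 mm above the bottle's origin with x within 0.1 rad of the bottle's x. Two pieces: an outer shell that you grip, and inside it the cap proper, whose pose this is. Grip the round sides in any yaw, about 20 mm above the rim (TCP), with 30 to 50 N.
- cap_top (a point): Centre of the cap's flat top when unpushed, 29 mm above the rim. Unpushed, the shell spins idly. Pushed, it springs down 3.5 mm (9 N starts, 14 N ends it) and its teeth catch the inner cap in 0 to 45 degrees of idle turn, hidden; the liner yields 1 to 2 mm more. Push about 20 N throughout. Over 55 N of push and stop load together breaks the cap.
- neck_top (a point): Centre of the neck's top face, 162 mm above the bottle's origin. Once the teeth have caught, the inner cap drags below 0.12 Nm, is free of the lugs 32 degrees counter-clockwise (from above) of the bottle's x and meets its open stop at about 38: torque climbs steeply; stop at 0.25 to 0.35 Nm. Then it lifts straight off with no force; clear when raised 20 mm.
- holder: Stainless sheet holder screwed to the bench, 79 x 155 x 53 mm, walls and floor 3 mm, open on top. Origin: centre of its underside; two 73 mm square pockets centred 38 mm to +y and -y of it along its own y; floor 3 mm up. Either bottle may stand in either pocket.
- tray: Black plastic parts tray fixed on the bench, 140 (its x) x 200 (its y) x 20 mm, walls and floor 3 mm. Origin: centre of its underside; floor 3 mm up. Its +y end, beyond y = 40 mm, holds a flange and a ring; the rest is free for the cap, for instance at y = -30 mm.
- low_bottle: Bystander in the other pocket: square white bottle 70 x 70 mm, 108 mm tall with its narrow 29 mm plain cap. Origin: centre of its underside.
- blank_flange: Bystander in the tray's +y end: steel blank flange, 40 mm across, 10 mm tall, origin under its centre.
- centring_ring: Bystander in the tray's +y end: aluminium ring, 33 mm across, 8 mm tall, origin under its centre.
- wing_clamp: Bystander on the bench near the robot: aluminium flange clamp lying flat, about 75 x 60 mm, 16 mm tall, origin under its ring's centre.
- spanner: Bystander: steel spanner 190 mm long lying at the far side of the bench, origin under its middle.
- union: Bystander: steel hexagonal pipe union standing upright, 24 mm across, 34 mm tall, far side of the bench, origin under its centre.
- wipe_box: Bystander: white and green box of wipes, 110 x 180 x 85 mm, far right of the bench, origin under its centre.
Things that resemble listed ones, but are neither listed nor needed, are in the scene too. What is shaped like the cap but pink or yellow is not meant.

How it is judged:
On the way, in this order (a step that is already met when the one before it is completed fails the run):
1. the cap, still on the neck, has been turned open (more than 30 degrees counter-clockwise) (angle between the x axis of cap and the x axis of bottle, either way round above 0.53 rad and z of cap in the frame of bottle below 0.154 m and horizontal distance between cap and bottle below 0.006 m), for 0.05 s.
2. the cap is lifted clear above the neck (z of cap in the frame of bottle above 0.166 m), for 0.1 s.
3. the cap stands mouth down on the tray's floor while the fingers still hold it (z of cap in the frame of tray below 0.008 m and x of cap in the frame of tray between -0.05 and 0.05 m and y of cap in the frame of tray between -0.08 and 0.08 m and angle between cap's own z axis and vertical below 0.15 rad and contact force between the fingers and cap above 0.5 N), for 0.05 s.
At the end, for the whole second after the job is handed in: The cap stands mouth down on the tray's floor (rim within 3 mm of it, upright within 6 degrees, its centre within 50 mm across and 80 mm along of the tray's centre), released and at rest; the bottle stands at rest in its pocket, seated within 5 mm and upright within 5 degrees (z of cap in the frame of tray below 0.006 m and x of cap in the frame of tray between -0.05 and 0.05 m and y of cap in the frame of tray between -0.08 and 0.08 m and angle between cap's own z axis and vertical below 0.1 rad and linear speed of each of cap, bottle below 0.02 m/s and angle between bottle's own z axis and vertical below 0.08 rad and z of bottle in the frame of holder below 0.008 m); the robot touches nothing.
It fails at once if cap crushed or wrenched: more than 55 N between cap and bottle (contact force between cap and bottle above 55 N).
It fails at once if bottle lifted out of its pocket by more than 15 mm or tipped by more than 10 degrees (z of bottle in the frame of holder above 0.018 m or angle between bottle's own z axis and vertical above 0.175 rad).
It fails at once if a bystander moved by more than 12 mm (distance of any of low_bottle, blank_flange, centring_ring, wing_clamp, spanner, union, wipe_box from where it was at the start of the episode above 0.012 m).
It also fails if it takes over 67 s, if anything falls off the work surface, if the arm or the gripper's body presses on something with over 40 N, if the wrist force passes 120 N, or if a joint passes its speed limit or range.

## Robot

A 7-joint arm with a two-finger parallel gripper is mounted at the origin on the work surface. World frame = base frame: x ahead of the robot, y to its left, z up, the work surface at z = 0. Lengths are in m, angles in rad, forces in N, time in s.
With the tool pointing down it reaches from about 0.35 to 0.9 m from the base axis. Payload 8.1 kg.
Tool frame: the origin (TCP) lies between the finger pads, 19 mm behind the fingertips; this is the grasp point; z points along the fingers, y is the line along which they close (so a half turn about z gives the same grasp; the last joint's range is limited). The gripper opens to 92 mm and grips with 3 to 60 N. Pads are 19 mm wide; open, the fingers measure 130 mm over their backs; the gripper's body (75 mm by 190 mm) begins 47 mm behind the grasp point.
Start: joints at [1.182, 0.434, 0.025, 1.573, -0.012, 1.134, -0.075], TCP at [0.176, -0.6, 0.246] pointing down, gripper open.
Joint ranges: [-2.62, 2.62], [-0.44, 2.09], [-1.27, 1.32], [0.08, 2.57], [-1.32, 4.46], [0.12, 2], [-2.74, 2.74]. Speed limits (rad/s): [2.22, 2.22, 3.01, 3.01, 3.14, 3.14, 3.14].

## Interface

Orientations are given as a rotation vector (axis times angle).
In Python, from cell import arm gives the robot as it stands.
- The arm moves only by the tool arm_command, never from a script. Its argument "targets" is a list that holds one entry, the list of rows, each a list of 6 numbers: the shift along the tool's x, y, z in m, then the turn, a rotation vector about the tool's x, y, z in rad. A call has 1 to 10 rows; each row shifts and turns the commanded pose from where the row before left it, along the tool's axes as they then stand; what a row does not reach is not made up. A row lasts 1/8 s, in which the tool goes at most 62.5 mm and 10.7 degrees, less where a joint would pass 70% of its speed; a pose out of reach is approached as far as the arm can. A call with a gripper value outside its range is refused whole. "jaw" is the finger opening in m, from 0 to 0.0918, set as the call begins (left out, the last holds). The fingers move at their own pace and stop on an object; "newtons" is the grip in N (left out, the last holds). Time passes only in rows, so rows that do not move let the fingers close. It gives the time, the measured TCP pose, the force, the opening and the grip force at its end, in the units of the state.
- arm.observe(): the state, without advancing time (a new reading comes with each control period).
- arm.get_image(name): name is "side" or "top"; returns a dict with "pixels" (420x560x3 uint8, red, green, blue), "z_map" (420x560 float32, m along the optical axis (not along the pixel's ray), 0 where there is no reading), "fx", "fy", "cx", "cy" (pixels), "xyz" and "rotation" of the camera in the world. Camera axes: x right, y down, z forward; pixel columns grow to the right and rows downward; lengths in m; the calibration is good to about 2 mm. A picture is of the moment at which its call begins.
- arm.sign_off(): hands the job in; it is judged then, once.
The state is a dict: "clock": time; "joints": joint angles; "dq": joint speeds; "joint_efforts": joint torques, N m; "position": TCP position; "ee_rot": TCP orientation; "force": force on the tool from outside, world axes, zero at the start; "ft_torque": the same for the moment, N m; "width": opening from 0.0 (shut) to 1.0 (fully open); "gripper_force": force on a finger pad.
Only numpy, scipy, OpenCV 4.12 (cv2) and the standard library are available. Lean on these libraries where they do the work, as an engineer would, in place of code of your own. Each camera call takes 0.05 s, during which the arm holds its last target. There are 200 camera calls.

## Working session

There is one attempt and no reset: what is moved stays moved. The work goes in short steps, Python scripts to look and compute and a tool call to move; the robot and the scene stay as the last step left them, time stands still between calls to the robot, and variables do not carry over. Pictures are saved under pics/ and viewed, at most 10 in all, crops included, and the job is handed in when it is done.

Besides the shell and the picture viewer there is one more tool, called after "Call:" in YAML: its name, and indented under it one key for each argument. arm_command: Moves the arm, as the interface text tells. Its arguments: {"type":"object","properties":{"targets":{"type":"array","items":{"type":"array","items":{"type":"array","items":{"type":"number"}}}},"jaw":{"type":"number"},"newtons":{"type":"number"}},"required":["targets"]}

```bash
mkdir -p pics; cat > h.py <<'E'
import numpy as np, cv2
from cell import arm
def snap(n,save=None):
    d=arm.get_image(n)
    if save: cv2.imwrite('pics/'+save,d['pixels'][:,:,::-1])
    return d
def P(d,u,v,z=None):
    z=d['z_map'][int(v),int(u)] if z is None else z
    c=np.array([(u-d['cx'])/d['fx']*z,(v-d['cy'])/d['fy']*z,z])
    return np.array(d['xyz'])+np.array(d['rotation'])@c
def cloud(d):
    z=d['z_map'];v,u=np.indices(z.shape)
    c=np.stack([(u-d['cx'])/d['fx']*z,(v-d['cy'])/d['fy']*z,z],-1)
    return np.array(d['xyz'])+c@np.array(d['rotation']).T
E
python3 - <<'E'
from h import *
import pickle
for n in('top','side'):
    d=snap(n,n+'0.png'); pickle.dump(d,open(n+'.pkl','wb')); print(d['xyz'],d['rotation'],d['fx'])
print(arm.observe())
E
```

```text
[ 0.51459764 -0.09610209  1.12926297] [-2.17342235  2.20187464 -0.09217028] 385.30734667750295
[0.26817555 0.6397986  0.73183244] [-0.58791268  2.57543851 -1.29946616] 498.04854432875095
{'clock': 0.1, 'joints': array([ 1.18237159,  0.43513492,  0.02500876,  1.57397751, -0.01158087,
        1.13401338, -0.07507315]), 'dq': array([-0.00073308, -0.00153775, -0.00048116, -0.00252343,  0.00026163,
       -0.00040241, -0.00057364]), 'joint_efforts': array([ 2.89315838e-03, -6.69133615e+01,  9.87973586e-01, -3.15153837e+01,
       -6.04960020e-02,  3.73047078e-02,  1.51568438e-04]), 'position': array([ 0.17602634, -0.59926084,  0.24484634]), 'ee_rot': array([-3.10825077e+00, -4.47151758e-01,  5.54384026e-04]), 'force': array([0.31650544, 0.10499686, 0.544914  ]), 'ft_torque': array([-0.02088232, -0.04703873, -0.01300667]), 'gripper_force': 0.0, 'width': 0.9988423335919275}
```

View pics/top0.png

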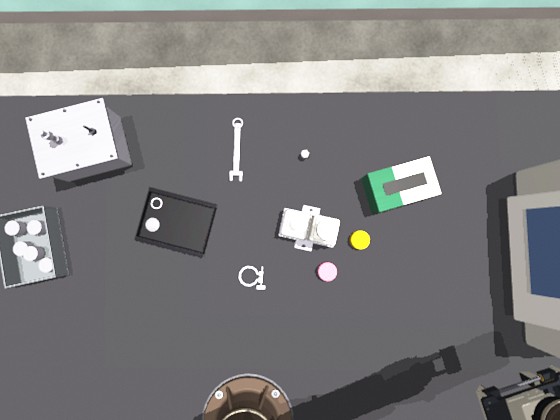

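View pics/side0.png

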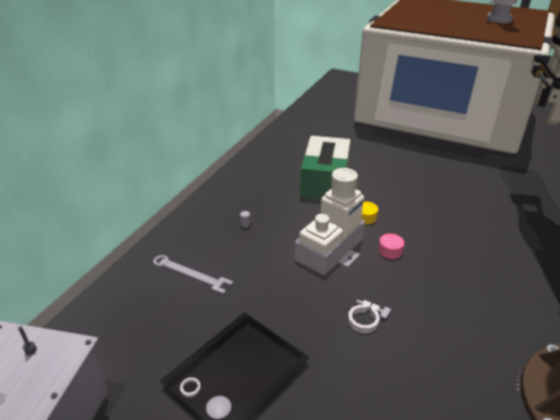

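The top view shows the wide-capped tall bottle at about (325,230) and the low bottle at about (296,224). The tray is at about (176,222), with the ring and flange at its left (+y) end. The side view agrees. Next I measure them.

```bash
sed -i "s/np.array(d\['rotation'\])/cv2.Rodrigues(np.array(d['rotation'],float))[0]/" h.py
python3 - <<'E'
from h import *
import pickle
for n in('top','side'):
    d=pickle.load(open(n+'.pkl','rb'));c=cloud(d);ok=d['z_map']>0
    A=(c[...,0]>.3)&(c[...,0]<.75)&(c[...,1]>-.35)&(c[...,1]<0)&ok
    print(n,'max z',np.sort(c[A][:,2])[-5:])
    for lo,hi,nm in((.172,.19,'captop'),(.12,.132,'shoulder/low'),(.101,.115,'lowcap'),(.049,.06,'holder')):
        m=A&(c[...,2]>lo)&(c[...,2]<hi);p=c[m]
        if len(p)<5: print(nm,len(p));continue
        (q,r),k=cv2.minEnclosingCircle(p[:,:2].astype(np.float32)),0
        print(nm,len(p),p.mean(0).round(4),'circ',np.round(q,4),round(r,4),cv2.minAreaRect(p[:,:2].astype(np.float32)), p[:,2].std().round(4))
    for z in np.arange(.0,.2,.01): print(round(z,2),((c[...,2]>z)&(c[...,2]<z+.01)&A).sum(),end='; ')
    print()
    g=d['pixels']
    if n=='top':
        cr=cv2.resize(g[180:260,130:350,::-1],None,fx=3.6,fy=3.6,interpolation=cv2.INTER_CUBIC);cv2.imwrite('pics/crop.png',cr)
        print('table',P(d,250,320))
    else:
        cr=cv2.resize(g[160:420,160:420,::-1],None,fx=2.3,fy=2.3,interpolation=cv2.INTER_CUBIC);cv2.imwrite('pics/crops.png',cr)
E
```

```text
top max z [0.1841965  0.18439264 0.18442392 0.18451862 0.18604879]
captop 359 [ 0.5325 -0.2162  0.1797] circ [ 0.5327 -0.2166] 0.0264 ((0.5324181914329529, -0.21656151115894318), (0.05200214684009552, 0.04938593506813049), 89.33182525634766) 0.0019
shoulder/low 199 [ 0.533  -0.21    0.1245] circ [ 0.5336 -0.2157] 0.0449 ((0.5335898995399475, -0.2168751060962677), (0.06896578520536423, 0.06982661783695221), 77.64837646484375) 0.0031
lowcap 107 [ 0.5476 -0.1485  0.11  ] circ [ 0.5278 -0.1733] 0.0519 ((0.5280501842498779, -0.17012673616409302), (0.08672510087490082, 0.0662001371383667), 17.81853485107422) 0.0026
holder 136 [ 0.5489 -0.1701  0.0529] circ [ 0.6023 -0.2203] 0.1471 ((0.5624759197235107, -0.23545661568641663), (0.14676451683044434, 0.2874409854412079), 20.790475845336914) 0.0021
0.0 6967; 0.01 165; 0.02 426; 0.03 167; 0.04 53; 0.05 128; 0.06 22; 0.07 292; 0.08 301; 0.09 10; 0.1 41; 0.11 102; 0.12 178; 0.13 126; 0.14 0; 0.15 6; 0.16 7; 0.17 206; 0.18 155; 0.19 0; 
table [ 0.27732385 -0.01041876 -0.0004252 ]
side max z [0.18273445 0.18283247 0.18303255 0.18309019 0.18352061]
c
[... 224 characters left out ...]
circ [ 0.5285 -0.2139] 0.0456 ((0.5187162160873413, -0.19720742106437683), (0.090573251247406, 0.0522514283657074), 30.99296760559082) 0.0031
lowcap 357 [ 0.5321 -0.1709  0.1085] circ [ 0.5211 -0.1816] 0.0628 ((0.5208311080932617, -0.1794232726097107), (0.10748714208602905, 0.07360635697841644), 27.243715286254883) 0.0038
holder 438 [ 0.5399 -0.163   0.0539] circ [ 0.5976 -0.2209] 0.1505 ((0.5605899095535278, -0.23501642048358917), (0.1507871150970459, 0.2943481504917145), 20.864151000976562) 0.0029
0.0 10610; 0.01 692; 0.02 679; 0.03 457; 0.04 278; 0.05 407; 0.06 254; 0.07 496; 0.08 463; 0.09 194; 0.1 220; 0.11 254; 0.12 240; 0.13 242; 0.14 76; 0.15 80; 0.16 106; 0.17 183; 0.18 175; 0.19 0;
```

View pics/crop.png

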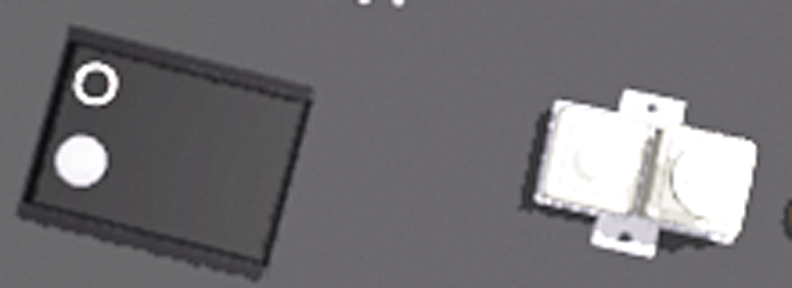

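View pics/crops.png

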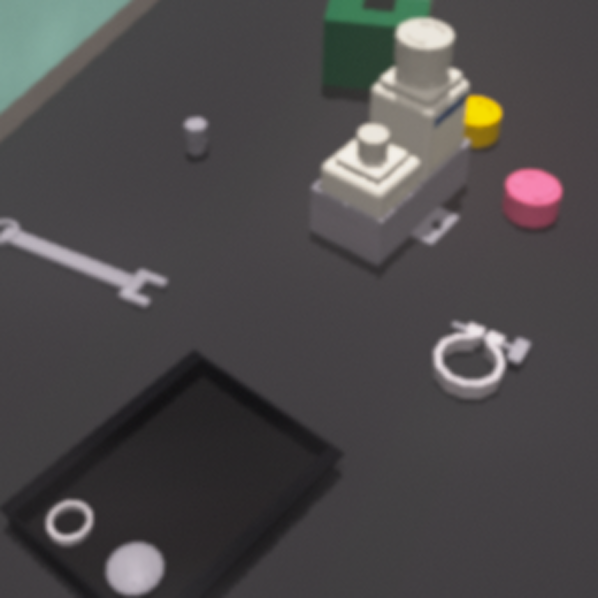

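```bash
cat >> h.py <<'E'
from scipy.spatial.transform import Rotation as R
def rel(target=None,yaw=None):
    s=arm.observe(); r=R.from_rotvec(s['ee_rot']); M=r.as_matrix()
    y=np.arctan2(M[1,0],M[0,0]); w=np.radians(yaw) if yaw is not None else y
    D=np.array([[np.cos(w),np.sin(w),0],[np.sin(w),-np.cos(w),0],[0,0,-1.]])
    print('t',round(s['clock'],2),'pos',s['position'].round(4),'yaw',np.degrees(y).round(1),'j',s['joints'].round(2),'F',s['force'].round(1),'T',s['ft_torque'].round(2),'w',round(s['width']*91.8,1),'g',round(s['gripper_force'],1))
    if target is not None: print('tool shift',(M.T@(np.array(target)-s['position'])).round(4),'turn',(r.inv()*R.from_matrix(D)).as_rotvec().round(3))
E
python3 - <<'E'
from h import *
import pickle
rel([.532,-.216,.245])
d=pickle.load(open('top.pkl','rb'))
# tray: outer top rim corners in crop px (z=.02) and ring, flange
Rm=cv2.Rodrigues(np.array(d['rotation'],float))[0]
def atz(u,v,z):
    r=Rm@np.array([(u-d['cx'])/d['fx'],(v-d['cy'])/d['fy'],1]);o=np.array(d['xyz']);return (o+r*(z-o[2])/r[2])[:2].round(4)
C=[atz(130+x/3.6,180+y/3.6,.02) for x,y in((68,26),(314,88),(265,280),(18,216))];print(C,np.mean(C,0));e=(C[0]+C[3]-C[1]-C[2])/2;e2=(C[0]+C[1]-C[2]-C[3])/2;print(e,np.linalg.norm(e),np.linalg.norm(e2))
y=e/np.linalg.norm(e);print('target',np.mean(C,0)-.03*y,'yaw',np.degrees(np.arctan2(-y[0],y[1])))
print('flange',atz(130+81/3.6,180+160/3.6,.013))
E
```

```text
t 0.1 pos [ 0.176  -0.5993  0.2448] yaw 16.4 j [ 1.18  0.44  0.03  1.57 -0.01  1.13 -0.08] F [0.3 0.1 0.5] T [-0.02 -0.05 -0.01] w 91.7 g 0.0
tool shift [ 4.496e-01 -2.674e-01  1.000e-04] turn [-0.001  0.    -0.   ]
[array([0.6626, 0.2773]), array([0.6102, 0.0802]), array([0.4579, 0.1191]), array([0.5111, 0.315 ])] [0.56045 0.1979 ]
[0.0528 0.1965] 0.2034701206565721 0.1566540775083751
target [0.55266507 0.16892769] yaw -15.040251275587378
flange [0.5552 0.2679]
```

Call:
arm_command:
  targets:
    - [[0.045,-0.0267,0,0,0,0],[0.045,-0.0267,0,0,0,0],[0.045,-0.0267,0,0,0,0],[0.045,-0.0267,0,0,0,0],[0.045,-0.0267,0,0,0,0],[0.045,-0.0267,0,0,0,0],[0.045,-0.0267,0,0,0,0],[0.045,-0.0267,0,0,0,0],[0.045,-0.0267,0,0,0,0],[0.045,-0.0267,0,0,0,0]]
  jaw: 0.0918

```text
clock: 1.35
position: [0.5334, -0.2154, 0.2453]
ee_rot: [-3.11, -0.447, 0.001]
force: [1.0, -0.5, 0.1]
width: 1.002
gripper_force: 0.0
```

```bash
python3 - <<'E'
from h import *
import pickle
rel([.532,-.216,.245])
d=pickle.load(open('side.pkl','rb'));c=cloud(d)
for d in('top','side'):
    d=pickle.load(open(d+'.pkl','rb'));c=cloud(d);m=(c[...,0]>.42)&(c[...,0]<.7)&(c[...,1]>.06)&(c[...,1]<.34)&(c[...,2]>.013)&(c[...,2]<.03)&(d['z_map']>0)
    m=cv2.morphologyEx(m.astype('u1'),cv2.MORPH_OPEN,np.ones((2,2)))>0
    print(m.sum(),cv2.minAreaRect(c[m][:,:2].astype('f4')))
E
```

```text
t 1.35 pos [ 0.5334 -0.2154  0.2453] yaw 16.4 j [ 0.42  0.36 -0.17  1.69  0.07  1.1  -1.06] F [ 1.  -0.5  0.1] T [-0.04 -0.01  0.04] w 92.0 g 0.0
tool shift [-0.0016  0.0002  0.0003] turn [-0.  0. -0.]
724 ((0.5346869230270386, 0.10627356171607971), (0.401013046503067, 0.1600816249847412), 74.704345703125)
1928 ((0.49548691511154175, 0.3832663297653198), (0.24947987496852875, 0.6384958028793335), 20.201810836791992)
```

Call:
arm_command:
  targets:
    - [[-0.0016,0,0.02,0,0,0],[0,0,0.02,0,0,0],[0,0,0.02,0,0,0],[0,0,0.014,0,0,0],[0,0,0,0,0,0]]

```text
clock: 1.98
position: [0.5305, -0.2169, 0.1705]
ee_rot: [-3.109, -0.447, 0.003]
force: [-0.1, 0.2, -0.0]
width: 1.0
gripper_force: 0.0
```

```bash
python3 - <<'E'
from h import *
rel([.532,-.216,.171])
d=snap('side');cv2.imwrite('pics/s1.png',cv2.resize(d['pixels'][100:300,250:450,::-1],None,fx=3,fy=3))
E
```

```text
t 1.98 pos [ 0.5305 -0.2169  0.1705] yaw 16.4 j [ 0.42  0.43 -0.17  1.78  0.09  0.94 -1.07] F [-0.1  0.2 -0. ] T [ 0.    0.04 -0.01] w 91.8 g 0.0
tool shift [ 0.0017 -0.0004 -0.0005] turn [-0.001  0.002 -0.   ]
```

View pics/s1.png

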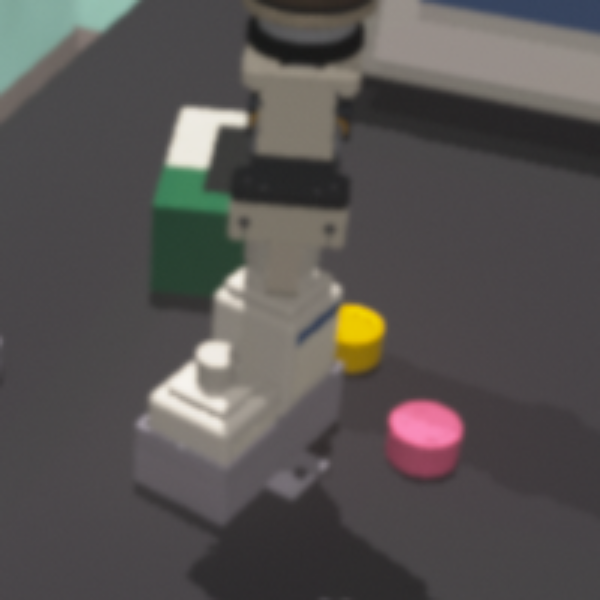

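The side view shows the fingers straddling the cap on the tall bottle at about (285,265) in the crop, clear of the low bottle. I close on it now.

Call:
arm_command:
  targets:
    - [[0.0012,0,0,0,0,0],[0,0,0,0,0,0],[0,0,0,0,0,0],[0,0,0,0,0,0],[0,0,0,0,0,0],[0,0,0,0,0,0],[0,0,0,0,0,0],[0,0,0,0,0,0]]
  jaw: 0.04
  newtons: 45

```text
clock: 3.02
position: [0.5323, -0.2166, 0.1716]
ee_rot: [-3.109, -0.447, -0.0]
force: [-1.5, 3.2, 2.2]
width: 0.561
gripper_force: 45.0
```

```bash
python3 -c "
from h import *
rel()"
```

```text
t 3.02 pos [ 0.5323 -0.2166  0.1716] yaw 16.4 j [ 0.42  0.43 -0.17  1.78  0.09  0.94 -1.07] F [-1.5  3.2  2.2] T [ 0.49  0.21 -0.06] w 51.5 g 45.0
```

Call:
arm_command:
  targets:
    - [[0,0,0.001,0,0,0],[0,0,0.001,0,0,0],[0,0,0.001,0,0,0],[0,0,0.0005,0,0,0],[0,0,0,0,0,0],[0,0,0,0,0,0]]

```text
clock: 3.78
position: [0.5331, -0.2165, 0.1693]
ee_rot: [3.109, 0.448, 0.003]
force: [-2.4, 3.9, 12.3]
width: 0.564
gripper_force: 45.0
```

Call:
arm_command:
  targets:
    - [[0,0,0.0007,0,0,0],[0,0,0.0007,0,0,0],[0,0,0.0006,0,0,0],[0,0,0,0,0,0],[0,0,0,0,0,0]]

```text
clock: 4.4
position: [0.5332, -0.2164, 0.1675]
ee_rot: [3.109, 0.448, 0.003]
force: [-3.8, 4.2, 14.2]
width: 0.562
gripper_force: 45.0
```

Call:
arm_command:
  targets:
    - [[0,0,0.0007,0,0,0],[0,0,0.0007,0,0,0],[0,0,0,0,0,0],[0,0,0,0,0,0]]

```text
clock: 4.9
position: [0.5336, -0.2164, 0.1668]
ee_rot: [3.109, 0.448, 0.005]
force: [-2.8, 4.3, 19.8]
width: 0.56
gripper_force: 45.0
```

```bash
python3 -c "
from h import *
rel()"
```

```text
t 4.9 pos [ 0.5336 -0.2164  0.1668] yaw 16.4 j [ 0.41  0.44 -0.17  1.78  0.09  0.92 -1.08] F [-2.8  4.3 19.8] T [0.96 0.97 0.01] w 51.4 g 45.0
```

Call:
arm_command:
  targets:
    - [[0,0,0,0,0,-0.06],[0,0,0,0,0,-0.06],[0,0,0,0,0,-0.06],[0,0,0,0,0,-0.06],[0,0,0,0,0,-0.06],[0,0,0,0,0,-0.06]]

```text
clock: 5.65
position: [0.5337, -0.2167, 0.1668]
ee_rot: [2.977, 0.999, 0.005]
force: [-3.6, 3.4, 18.1]
width: 0.56
gripper_force: 45.0
```

```bash
python3 -c "
from h import *
rel()"
```

```text
t 5.65 pos [ 0.5337 -0.2167  0.1668] yaw 37.1 j [ 0.48  0.45 -0.25  1.78  0.14  0.93 -0.76] F [-3.6  3.4 18.1] T [ 0.82  0.74 -0.08] w 51.4 g 45.0
```

Call:
arm_command:
  targets:
    - [[0,0,0,0,0,-0.05],[0,0,0,0,0,-0.05],[0,0,0,0,0,-0.03],[0,0,0,0,0,0]]

```text
clock: 6.15
position: [0.5338, -0.2166, 0.1667]
ee_rot: [2.906, 1.188, 0.005]
force: [-3.4, 5.1, 18.5]
width: 0.558
gripper_force: 45.0
```

```bash
python3 -c "
from h import *
rel()"
```

```text
t 6.15 pos [ 0.5338 -0.2166  0.1667] yaw 44.5 j [ 0.5   0.45 -0.29  1.78  0.15  0.93 -0.64] F [-3.4  5.1 18.5] T [ 0.93  0.65 -0.1 ] w 51.2 g 45.0
```

Call:
arm_command:
  targets:
    - [[0,0,0,0,0,-0.035],[0,0,0,0,0,-0.025],[0,0,0,0,0,0]]

```text
clock: 6.52
position: [0.5338, -0.2166, 0.1667]
ee_rot: [2.869, 1.275, 0.005]
force: [-3.9, 3.6, 17.7]
width: 0.563
gripper_force: 45.0
```

```bash
python3 -c "
from h import *
rel()"
```

```text
t 6.53 pos [ 0.5338 -0.2166  0.1667] yaw 47.9 j [ 0.51  0.45 -0.3   1.77  0.16  0.93 -0.59] F [-3.9  3.6 17.7] T [ 0.87  0.69 -0.11] w 51.6 g 45.0
```

Call:
arm_command:
  targets:
    - [[0,0,0.0003,0,0,-0.035],[0,0,0.0002,0,0,-0.025],[0,0,0,0,0,0]]

```text
clock: 6.9
position: [0.5339, -0.2166, 0.1665]
ee_rot: [2.829, 1.36, 0.005]
force: [-2.7, 4.2, 20.1]
width: 0.561
gripper_force: 45.0
```

```bash
python3 -c "
from h import *
rel()"
```

```text
t 6.9 pos [ 0.5339 -0.2166  0.1665] yaw 51.4 j [ 0.52  0.46 -0.31  1.77  0.17  0.93 -0.54] F [-2.7  4.2 20.1] T [ 0.92  0.76 -0.06] w 51.5 g 45.0
```

Call:
arm_command:
  targets:
    - [[0,0,0,0,0,-0.035],[0,0,0,0,0,-0.025],[0,0,0,0,0,0]]

```text
clock: 7.28
position: [0.5338, -0.2167, 0.1664]
ee_rot: [2.787, 1.444, 0.005]
force: [-3.8, 3.3, 20.3]
width: 0.561
gripper_force: 45.0
```

```bash
python3 -c "
from h import *
rel()"
```

```text
t 7.28 pos [ 0.5338 -0.2167  0.1664] yaw 54.8 j [ 0.53  0.46 -0.33  1.77  0.18  0.94 -0.49] F [-3.8  3.3 20.3] T [ 0.85  0.84 -0.18] w 51.5 g 45.0
```

Call:
arm_command:
  targets:
    - [[0,0,0,0,0,-0.02],[0,0,0,0,0,-0.01],[0,0,0,0,0,0]]

```text
clock: 7.65
position: [0.5337, -0.2169, 0.1665]
ee_rot: [2.765, 1.485, 0.004]
force: [-4.3, 3.1, 19.9]
width: 0.565
gripper_force: 45.0
```

```bash
python3 -c "
from h import *
rel()"
```

```text
t 7.65 pos [ 0.5337 -0.2169  0.1665] yaw 56.5 j [ 0.54  0.46 -0.34  1.77  0.18  0.94 -0.46] F [-4.3  3.1 19.9] T [ 0.63  0.86 -0.15] w 51.8 g 45.0
```

Call:
arm_command:
  targets:
    - [[0,0,0,0,0,-0.02],[0,0,0,0,0,-0.02],[0,0,0,0,0,0]]

```text
clock: 8.02
position: [0.5336, -0.2172, 0.1664]
ee_rot: [2.735, 1.539, 0.004]
force: [-3.9, 2.5, 19.7]
width: 0.564
gripper_force: 45.0
```

```bash
python3 -c "
from h import *
rel()"
```

```text
t 8.03 pos [ 0.5336 -0.2172  0.1664] yaw 58.7 j [ 0.54  0.46 -0.35  1.77  0.19  0.94 -0.43] F [-3.9  2.5 19.7] T [ 0.58  0.87 -0.31] w 51.8 g 45.0
```

```bash
python3 -c "
from h import *
for i in range(4): arm.get_image('side');rel()"
```

```text
t 8.07 pos [ 0.5337 -0.2172  0.1665] yaw 58.7 j [ 0.54  0.46 -0.35  1.77  0.19  0.94 -0.43] F [-5.1  3.  20.3] T [ 0.53  0.91 -0.26] w 51.2 g 45.0
t 8.12 pos [ 0.5336 -0.2172  0.1664] yaw 58.7 j [ 0.54  0.46 -0.35  1.77  0.19  0.94 -0.43] F [-4.   2.  21.3] T [ 0.58  1.   -0.25] w 51.5 g 45.0
t 8.18 pos [ 0.5336 -0.2172  0.1664] yaw 58.7 j [ 0.54  0.46 -0.35  1.77  0.19  0.94 -0.43] F [-4.6  2.2 19.4] T [ 0.51  0.91 -0.21] w 51.3 g 45.0
t 8.22 pos [ 0.5336 -0.2172  0.1664] yaw 58.7 j [ 0.54  0.46 -0.35  1.77  0.19  0.94 -0.43] F [-4.5  1.3 19.3] T [ 0.53  0.91 -0.25] w 51.6 g 45.0
```

Call:
arm_command:
  targets:
    - [[0,0,0,0,0,-0.01],[0,0,0,0,0,0]]

```text
clock: 8.48
position: [0.5336, -0.2172, 0.1665]
ee_rot: [2.728, 1.553, 0.004]
force: [-3.6, 2.7, 19.7]
width: 0.562
gripper_force: 45.0
```

```bash
python3 -c "
from h import *
for i in range(4): arm.get_image('side');rel()"
```

```text
t 8.53 pos [ 0.5336 -0.2172  0.1664] yaw 59.3 j [ 0.54  0.46 -0.35  1.77  0.19  0.94 -0.42] F [-5.2  3.1 20.5] T [ 0.55  0.9  -0.36] w 51.4 g 45.0
t 8.57 pos [ 0.5336 -0.2172  0.1664] yaw 59.3 j [ 0.54  0.46 -0.35  1.77  0.19  0.94 -0.42] F [-4.3  2.7 19.9] T [ 0.59  0.88 -0.3 ] w 51.5 g 45.0
t 8.62 pos [ 0.5336 -0.2172  0.1664] yaw 59.3 j [ 0.54  0.46 -0.35  1.77  0.19  0.94 -0.42] F [-4.3  2.2 19.7] T [ 0.54  0.87 -0.36] w 51.6 g 45.0
t 8.68 pos [ 0.5336 -0.2172  0.1664] yaw 59.3 j [ 0.54  0.46 -0.35  1.77  0.19  0.94 -0.42] F [-4.8  3.7 19.5] T [ 0.54  0.83 -0.28] w 51.1 g 45.0
```

The torque has climbed to about 0.32 Nm at 43 degrees, which is the open stop. I ease off slightly and lift straight.

Call:
arm_command:
  targets:
    - [[0,0,0,0,0,0.008],[0,0,-0.002,0,0,0],[0,0,-0.002,0,0,0],[0,0,-0.002,0,0,0],[0,0,-0.002,0,0,0],[0,0,-0.002,0,0,0],[0,0,0,0,0,0]]

```text
clock: 9.55
position: [0.5321, -0.217, 0.1739]
ee_rot: [-2.736, -1.544, 0.001]
force: [-0.6, 0.6, -0.4]
width: 0.558
gripper_force: 45.0
```

```bash
python3 -c "
from h import *
rel()"
```

```text
t 9.55 pos [ 0.5321 -0.217   0.1739] yaw 58.9 j [ 0.55  0.45 -0.35  1.76  0.18  0.96 -0.42] F [-0.6  0.6 -0.4] T [ 0.01 -0.02  0.03] w 51.2 g 45.0
```

Call:
arm_command:
  targets:
    - [[0,0,-0.004,0,0,0],[0,0,-0.005,0,0,0],[0,0,-0.005,0,0,0],[0,0,-0.01,0,0,0],[0,0,-0.012,0,0,0],[0,0,-0.012,0,0,0],[0,0,-0.012,0,0,0],[0,0,0,0,0,0]]

```text
clock: 10.55
position: [0.5329, -0.2169, 0.2354]
ee_rot: [2.735, 1.543, 0.002]
force: [0.5, -0.5, -1.9]
width: 0.562
gripper_force: 45.0
```

```bash
python3 - <<'E'
from h import *
d=snap('side','lift.png')
rel([.5530,.170,.234],-15)
t=snap('top');import pickle;pickle.dump(t,open('top2.pkl','wb'))
cv2.imwrite('pics/tray.png',cv2.resize(t['pixels'][175:265,125:230,::-1],None,fx=6,fy=6,interpolation=cv2.INTER_CUBIC))
E
```

```text
t 10.6 pos [ 0.5325 -0.2168  0.2346] yaw 58.9 j [ 0.56  0.39 -0.36  1.69  0.15  1.09 -0.39] F [ 0.1  0.3 -0.1] T [-0.02 -0.05 -0.04] w 51.3 g 45.0
tool shift [ 0.3418 -0.1824  0.0005] turn [ 1.000e-03 -1.000e-03  1.289e+00]
```

View pics/lift.png

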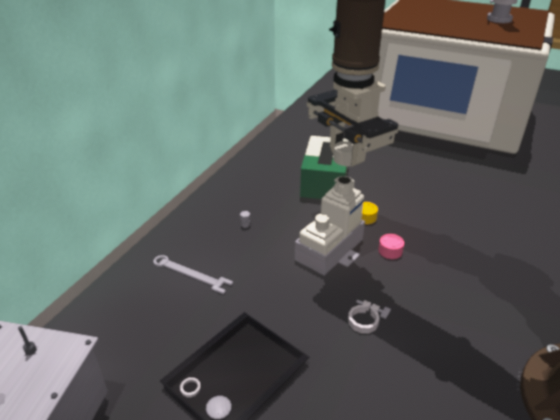

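View pics/tray.png

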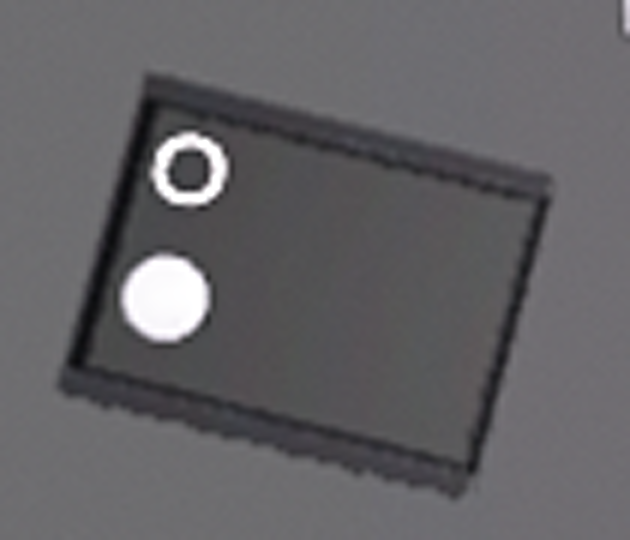

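The cap is off and held in the fingers, with the bare neck visible at about (345,180) in the side view. In the tray crop, the inner floor corners are at about (150,100), (547,195), (472,470) and (75,370).

```bash
python3 - <<'E'
from h import *
import pickle
d=pickle.load(open('top2.pkl','rb'))
Rm=cv2.Rodrigues(np.array(d['rotation'],float))[0]
def atz(u,v,z):
    r=Rm@np.array([(u-d['cx'])/d['fx'],(v-d['cy'])/d['fy'],1]);o=np.array(d['xyz']);return (o+r*(z-o[2])/r[2])[:2]
C=[atz(125+x/6,175+y/6,.003) for x,y in((150,100),(547,195),(472,470),(75,370))]
e=(C[0]+C[3]-C[1]-C[2])/2;e2=(C[0]+C[1]-C[2]-C[3])/2;m=np.mean(C,0);y=e/np.linalg.norm(e)
print(m,np.linalg.norm(e),np.linalg.norm(e2),y,'target',m-.03*y,P(d,180,222))
rel([*(m-.03*y),.236])
E
```

```text
[0.56123222 0.20053115] 0.1991684214690729 0.13666670189114472 [0.25049477 0.96811795] target [0.55371738 0.17148761] [0.56163702 0.19129066 0.00313799]
t 10.65 pos [ 0.5322 -0.2168  0.2341] yaw 58.9 j [ 0.56  0.39 -0.36  1.69  0.15  1.09 -0.39] F [-0.5 -0.3 -0.2] T [-0.03 -0.07  0.  ] w 51.4 g 45.0
tool shift [ 0.3435 -0.1823 -0.002 ] turn [0. 0. 0.]
```

Call:
arm_command:
  targets:
    - [[0.0343,-0.0182,0,0,0,0],[0.0343,-0.0182,0,0,0,0],[0.0343,-0.0182,0,0,0,0],[0.0343,-0.0182,0,0,0,0],[0.0343,-0.0182,0,0,0,0],[0.0343,-0.0182,0,0,0,0],[0.0343,-0.0182,0,0,0,0],[0.0343,-0.0182,0,0,0,0],[0.0343,-0.0182,0,0,0,0],[0.0343,-0.0182,0,0,0,0]]

```text
clock: 11.9
position: [0.5534, 0.1719, 0.2335]
ee_rot: [-2.736, -1.544, 0.002]
force: [0.8, 0.9, -1.2]
width: 0.56
gripper_force: 45.0
```

Call:
arm_command:
  targets:
    - [[0,0,0.01,0,0,0],[0,0,0.03,0,0,0],[0,0,0.03,0,0,0],[0,0,0.03,0,0,0],[0,0,0.03,0,0,0],[0,0,0.02,0,0,0],[0,0,0.02,0,0,0],[0,0,0.015,0,0,0],[0,0,0.01,0,0,0],[0,0,0,0,0,0]]

```text
clock: 13.15
position: [0.5534, 0.1706, 0.0385]
ee_rot: [-2.736, -1.544, 0.002]
force: [0.9, -0.3, 0.2]
width: 0.559
gripper_force: 45.0
```

```bash
python3 - <<'E'
from h import *
rel([.5537,.1715,.0236])
d=snap('side');cv2.imwrite('pics/s3.png',cv2.resize(d['pixels'][220:420,140:340,::-1],None,fx=3,fy=3))
E
```

```text
t 13.15 pos [0.5534 0.1706 0.0385] yaw 58.9 j [-0.12  0.64 -0.39  1.86  0.35  0.71 -1.25] F [ 0.9 -0.3  0.2] T [-0.02 -0.09 -0.02] w 51.3 g 45.0
tool shift [ 0.001  -0.0002  0.0149] turn [-0.001  0.001 -0.   ]
```

View pics/s3.png

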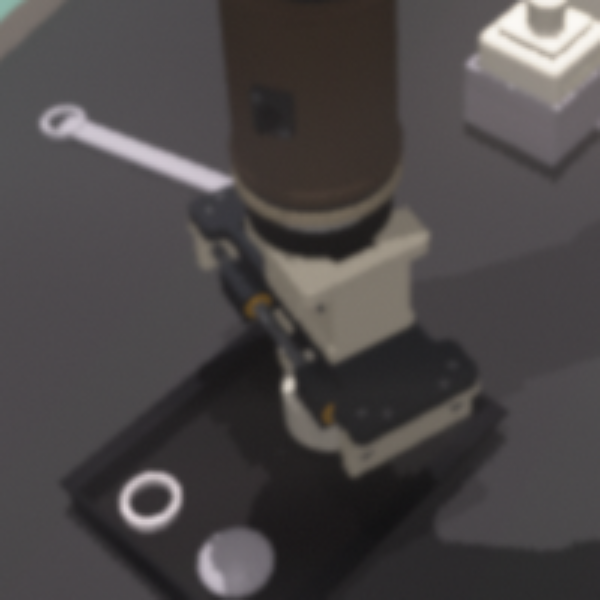

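The cap is over the free part of the tray, at about (310,420) in the crop, clear of the flange and ring. I descend gently to contact.

Call:
arm_command:
  targets:
    - [[0,0,0.004,0,0,0],[0,0,0.004,0,0,0],[0,0,0.003,0,0,0],[0,0,0.002,0,0,0],[0,0,0.001,0,0,0],[0,0,0,0,0,0]]

```text
clock: 13.95
position: [0.5537, 0.1709, 0.0251]
ee_rot: [2.736, 1.544, -0.0]
force: [0.1, 0.2, -0.7]
width: 0.561
gripper_force: 45.0
```

Call:
arm_command:
  targets:
    - [[0,0,0.001,0,0,0],[0,0,0.001,0,0,0],[0,0,0.0005,0,0,0],[0,0,0,0,0,0]]

```text
clock: 14.45
position: [0.5538, 0.171, 0.0232]
ee_rot: [2.736, 1.544, 0.0]
force: [-1.4, -0.5, 7.4]
width: 0.561
gripper_force: 45.0
```

Call:
arm_command:
  targets:
    - [[0,0,0,0,0,0],[0,0,0,0,0,0],[0,0,0,0,0,0],[0,0,0,0,0,0],[0,0,0,0,0,0],[0,0,0,0,0,0]]
  jaw: 0.066

```text
clock: 15.2
position: [0.5537, 0.1709, 0.0226]
ee_rot: [2.736, 1.544, -0.0]
force: [-0.6, -0.0, 0.4]
width: 0.719
gripper_force: 0.0
```

Call:
arm_command:
  targets:
    - [[0,0,-0.005,0,0,0],[0,0,-0.01,0,0,0],[0,0,-0.02,0,0,0],[0,0,-0.03,0,0,0],[0,0,-0.04,0,0,0],[0,0,-0.04,0,0,0],[0,0,-0.04,0,0,0],[0,0,0,0,0,0],[0,0,0,0,0,0]]

```text
clock: 16.32
position: [0.5535, 0.1707, 0.2076]
ee_rot: [2.736, 1.544, -0.0]
force: [-0.4, 0.9, -0.6]
width: 0.716
gripper_force: 0.0
```

```bash
python3 - <<'E'
from h import *
rel()
d=snap('side','end.png');c=cloud(d);m=(abs(c[...,0]-.554)<.04)&(abs(c[...,1]-.171)<.04)&(c[...,2]>.024)&(c[...,2]<.05)
print(m.sum(),c[m].mean(0),np.percentile(c[m][:,2],90))
E
```

```text
t 16.32 pos [0.5535 0.1707 0.2076] yaw 58.9 j [-0.05  0.44 -0.47  1.71  0.23  1.05 -1.14] F [-0.4  0.9 -0.6] T [-0.05 -0.   -0.02] w 65.8 g 0.0
673 [0.55057134 0.17206896 0.0312945 ] 0.03323354700984778
```

View pics/end.png

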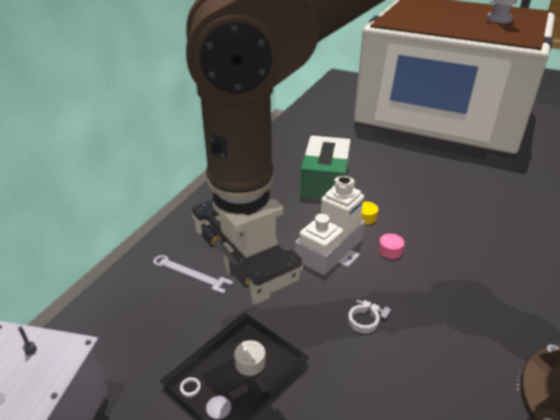

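The cap stands mouth down in the tray at about (250,357), with its top at 32 mm as expected. The bottle is upright and the gripper is clear.

```bash
python3 -c "
from cell import arm
print(arm.sign_off())"
```

```text
the job is handed in; nothing more can be done
None
```

I pushed the cap down, turned it to its open stop at about 0.32 Nm and lifted it off, then set it mouth down in the black tray and let go; the bottle is upright in its pocket and I handed the job in at about 16 s (sign-off returned no verdict).

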